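# Seat the brass roller in the edge-inking stand

### The job

Set up the blue edge-inking stand with the brass roller: lift the roller off its wooden rest and lower it gently, not dropped, into the two open slots of the stand until both ends of its axle sit fully home at the bottom of the slots, with the roller midway between the two uprights. Then let go, and leave the black and the white roller undisturbed on their rests.

Things in the scene. Friction and masses are not known exactly. Their poses are not given: they have to be found in the camera images.
- brass_roller: The brass-coloured roller to fit, 0.2 to 0.5 kg: cylinder 44 mm in diameter, 50 mm long, on a steel axle 10 mm in diameter, 160 mm long (55 mm bare at each end). Starts lying loose and level in a fixed wooden V rest under it, 34 mm wide, axle 60 mm above the table. Origin: centre of the cylinder, on the axle; its y axis runs along the axle (ends alike), x and z turn as it rolls.
- stand: Blue stand, fixed: base 100 x 150 mm, two cheeks 87 mm high, 60 wide, 12 thick, centred at y = +-56 mm. Each has a slot from above: V mouth 40 mm wide, narrowing to 14 at 69 mm high, then straight to its bottom at 57 mm. Home, the axle centre is 62 mm up, at x = 0. Steel trough between, 36 mm wide, 44 high, open above. Origin: underside centre, on the table; z up, y along the line through both slots.
- black_roller: Black rubber roller, a bystander: cylinder 44 mm in diameter, 50 mm long, on a steel axle 10 mm in diameter, 160 mm long (55 mm bare at each end). Starts lying loose and level in a fixed wooden V rest under it, 34 mm wide, axle 60 mm above the table. Origin: centre of the cylinder, on the axle; its y axis runs along the axle (ends alike), x and z turn as it rolls.
- white_roller: White plastic roller, a bystander: cylinder 44 mm in diameter, 50 mm long, on a steel axle 10 mm in diameter, 160 mm long (55 mm bare at each end). Starts lying loose and level in a fixed wooden V rest under it, 34 mm wide, axle 60 mm above the table. Origin: centre of the cylinder, on the axle; its y axis runs along the axle (ends alike), x and z turn as it rolls.
Mind the look-alikes: they are no part of the job. Of the things that look like the brass_roller, the larger one is meant.

How it is judged:
By the outcome, as a careful person would: the job done as asked, in the order asked, and still so for the second after the job is handed in, with the robot touching nothing.
It also fails if it takes over 35 s, if anything falls off the work surface, if the arm or the gripper's body presses on something with over 40 N, if the wrist force passes 120 N, or if a joint passes its speed limit or range.

### The arm

A 6-joint arm with a two-finger parallel gripper is mounted at the origin on the work surface. World frame = base frame: x ahead of the robot, y to its left, z up, the work surface at z = 0. Lengths are in m, angles in rad, forces in N, time in s.
With the tool pointing down it reaches from about 0.3 to 0.875 m from the base axis. Payload 6.4 kg.
Tool frame: the origin (TCP) lies midway between the tips of the shut fingers; the grasp point (between the pads) lies 19 mm behind it; z points along the fingers, y is the line along which they close (so a half turn about z gives the same grasp; the last joint's range is limited). The gripper opens to 85 mm and grips with 20 to 120 N. Pads are 22 mm wide; open, the fingers measure 114 mm over their backs; the gripper's body (76 mm by 85 mm) begins 54 mm behind the grasp point. The pads swing forward as they close: fully open they stand 13 mm farther back than shut.
Start: joints at [-1.547, 0.181, 1.607, -0, 1.354, -0.206], TCP at [0.131, -0.56, 0.231] pointing down, gripper open.
Joint ranges: [-2.99, 2.99], [-0.89, 2.07], [0.3, 2.58], [-1.14, 4.28], [0, 2.63], [-3.12, 3.12]. Speed limits (rad/s): [2.57, 2.57, 3.01, 3.14, 3.14, 3.14].

### API

Orientations are given as a unit quaternion [w, x, y, z].
In Python, from bench import status, camera, ctrl gives the robot as it stands. The module is installed in compiled form; this text tells all that it offers.
- The arm moves only by the shell command python3 -m handwheel 'ROWS'. ROWS is JSON, a list that holds one entry, the list of rows, each a list of 7 numbers: the opening, from -1 (shut) to 1 (fully open), then the shift along the tool's x, y, z in cm, then the turn, a rotation vector about the tool's x, y, z in degrees. A call has 1 to 10 rows; each row is the pose to reach, as a shift and turn from the pose commanded when the call began, along the tool's axes at that moment; what a row does not reach only later rows make up. A row lasts 1/8 s, in which the tool goes at most 62.5 mm and 10.7 degrees, less where a joint would pass 70% of its speed; a pose out of reach is approached as far as the arm can. A call with a gripper value outside its range is refused whole. The fingers move at their own pace and stop on an object; the grip force is fixed at half the most. Time passes only in rows, so rows that repeat a pose let the fingers close. It gives the time, the measured TCP pose, the force, the opening and the grip force at its end, in the units of the state.
- status.get_obs(): the state, without advancing time (a new reading comes with each control period).
- camera(name): name is "side" or "top"; returns a dict with "frame" (400x640x3 uint8, blue, green, red), "depth" (400x640 float32, m along the optical axis (not along the pixel's ray), 0 where there is no reading), "fx", "fy", "cx", "cy" (pixels), "extrinsics" (4x4, takes a point from camera to world coordinates). Camera axes: x right, y down, z forward; pixel columns grow to the right and rows downward; lengths in m; the calibration is good to about 2 mm. A picture is of the moment at which its call begins.
- ctrl.hand_in(): hands the job in; it is judged then, once.
The state is a dict: "time_s": time; "q": joint angles; "dq": joint speeds; "joint_efforts": joint torques, N m; "eef_pos": TCP position; "eef_rot": TCP orientation; "wrist_force": force on the tool from outside, world axes, zero at the start; "torque": the same for the moment, N m; "opening": opening from 0.0 (shut) to 1.0 (fully open); "grasp_force": force on a finger pad.
Only numpy, scipy, OpenCV 4.12 (cv2) and the standard library are available. Lean on these libraries where they do the work, as an engineer would, in place of code of your own. Each camera call takes 0.05 s, during which the arm holds its last target. There are 200 camera calls.

## Working session

There is one attempt and no reset: what is moved stays moved. The work goes in short steps, Python scripts to look and compute and a shell command to move; the robot and the scene stay as the last step left them, time stands still between calls to the robot, and variables do not carry over. Pictures are saved under pics/ and viewed, at most 10 in all, crops included, and the job is handed in when it is done.

```bash
mkdir -p pics
python3 - <<'E'
from bench import status,camera
import cv2,numpy as np
s=status.get_obs();print(s['time_s'],s['eef_pos'],s['eef_rot'],s['opening'])
for n in('side','top'):
    c=camera(n);cv2.imwrite(f'pics/{n}0.png',c['frame']);np.savez(f'{n}0.npz',**c)
    print(n,c['fx'],c['cx'],c['cy'],np.round(c['extrinsics'],3).tolist())
E
```

```text
0.0 [ 0.13097601 -0.5593077   0.23038341] [-8.85497583e-04  9.93404235e-01  1.14661404e-01  7.09172238e-05] 1.0012359105587145
side 470.75322876637864 319.240796461057 199.92560941029546 [[-0.901, -0.277, 0.334, 0.234], [-0.434, 0.575, -0.694, 0.667], [-0.0, -0.77, -0.638, 0.733], [0.0, 0.0, 0.0, 1.0]]
top 445.6933525452347 320.50168991742623 196.50254667800428 [[-0.026, -0.988, 0.149, 0.425], [-1.0, 0.024, -0.018, -0.059], [0.014, -0.15, -0.989, 1.102], [0.0, 0.0, 0.0, 1.0]]
```

View pics/top0.png

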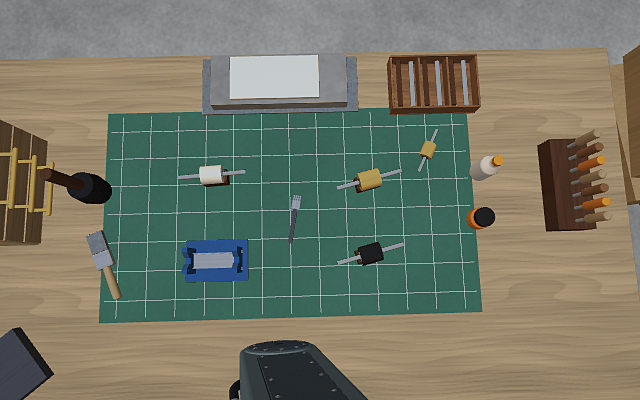

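View pics/side0.png

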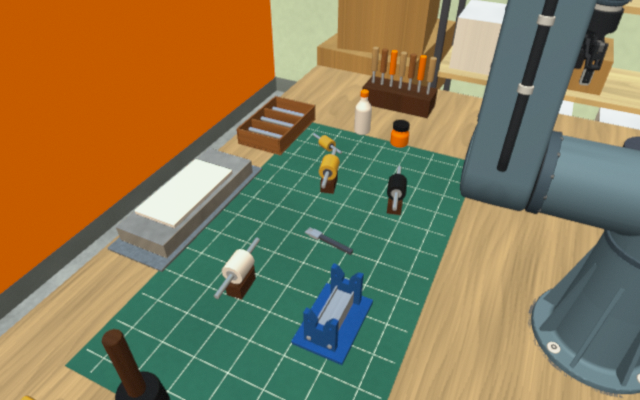

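The top view shows two brass-coloured rollers, a large one at (369,180) and a smaller one at (428,149). The larger fits the description: its axle spans about 65 px, against about 45 px. Black is at (370,253), white at (212,175), and the stand at (215,260).

```bash
cat > h.py <<'E'
import numpy as np
def pts(c,r0,r1,c0,c1):
    v,u=np.mgrid[r0:r1,c0:c1];d=c['depth'][r0:r1,c0:c1]
    P=np.stack([(u-c['cx'])/c['fx']*d,(v-c['cy'])/c['fy']*d,d,np.ones_like(d)],-1)@np.asarray(c['extrinsics']).T
    return P[...,:3],c['frame'][r0:r1,c0:c1].astype(int),d>0
def line(xy):
    m=xy.mean(0);w=np.linalg.svd(xy-m,full_matrices=False)[2][0]
    t=(xy-m)@w;return m+w*(t.min()+t.max())/2,np.degrees(np.arctan2(w[1],w[0])),np.ptp(t)
E
python3 - <<'E'
import numpy as np,cv2
from h import *
c=np.load('top0.npz')
for n,b in dict(brass=(155,205,330,408),black=(232,275,330,410),white=(155,195,172,250),small=(122,178,412,442)).items():
    P,f,ok=pts(c,*b);z=P[...,2];m=ok&(z>.045)
    mid,a,L=line(P[m][:,:2]);print(n,m.sum(),'axle mid',mid.round(4),'ang',a.round(1),'len',L.round(3),'zmax',z[m].max().round(4))
    if n=='brass':
        y=m&(f[...,2]-f[...,0]>60);mm,a2,L2=line(P[y][:,:2]);print(' cyl mean',P[y].mean(0).round(4),mm.round(4),a2.round(1))
    end=m&(np.linalg.norm(P[...,:2]-mid,axis=2)>.03);print(' axle-only',line(P[end][:,:2]),np.median(z[end]))
for cam in('top','side'):
    c=np.load(cam+'0.npz')
    P,f,ok=pts(c,*((228,292,170,260) if cam=='top' else (255,362,285,380)))
    blue=ok&(f[...,0]-f[...,2]>60)
    z=P[...,2]; 
    for lo,hi in((-.01,.02),(.078,.1)):
        m=blue&(z>lo)&(z<hi);xy=P[m][:,:2].astype(np.float32)
        if len(xy)>10: print(cam,'stand',lo,len(xy),cv2.minAreaRect(xy),np.median(z[m]))
c=np.load('top0.npz')['frame']
cv2.imwrite('pics/crop.png',np.hstack([cv2.resize(c[115:215,330:445],None,fx=4,fy=4),cv2.resize(c[210:310,170:250],None,fx=4,fy=4)]))
E
```

```text
brass 599 axle mid [ 0.6194 -0.1941] ang -75.7 len 0.16 zmax 0.0862
 cyl mean [ 0.6184 -0.1933  0.077 ] [ 0.6187 -0.1943] 104.0
 axle-only (array([ 0.62103903, -0.19370313]), np.float64(-75.64149369020073), np.float64(0.15955044755382783)) 0.063912465425351
black 635 axle mid [ 0.4457 -0.1893] ang -75.4 len 0.159 zmax 0.0858
 axle-only (array([ 0.44564555, -0.18930784]), np.float64(-75.32681920623727), np.float64(0.15920680632006406)) 0.06397445731742912
white 615 axle mid [0.639 0.179] ang -85.9 len 0.16 zmax 0.0843
 axle-only (array([0.64103783, 0.1791075 ]), np.float64(-86.01441208249715), np.float64(0.1598828089286159)) 0.06348610707637392h.py:7: RuntimeWarning: Mean of empty slice.
  m=xy.mean(0);w=np.linalg.svd(xy-m,full_matrices=False)[2][0]
  ret = um.true_divide(
Traceback (most recent call last):
  File "h.py", line 7, in line
    m=xy.mean(0);w=np.linalg.svd(xy-m,full_matrices=False)[2][0]
                   ~~~~~~~~~~~~~~~~~~~~~~~~~~~~~~~~~~~~~~~~~~^^^
IndexError: index 0 is out of bounds for axis 0 with size 0
```

Run:
```python
import numpy as np,cv2
from h import *
for cam in('top','side'):
    c=np.load(cam+'0.npz')
    P,f,ok=pts(c,*((228,292,170,260) if cam=='top' else (255,362,285,380)))
    blue=ok&(f[...,0]-f[...,2]>60)
    z=P[...,2]; 
    for lo,hi in((-.01,.02),(.078,.1)):
        m=blue&(z>lo)&(z<hi);xy=P[m][:,:2].astype(np.float32)
        if len(xy)>10: print(cam,'stand',lo,len(xy),cv2.minAreaRect(xy),np.median(z[m]),xy.mean(0))
c=np.load('top0.npz')['frame'];s=np.load('side0.npz')['frame']
r=lambda a:cv2.resize(a,(400,300))
cv2.imwrite('pics/crop.png',np.vstack([np.hstack([r(c[122:212,325:445]),r(c[230:290,175:255])]),np.hstack([r(s[130:202,290:386]),r(s[260:362,270:406])])]))
c=np.load('top0.npz')
P,f,ok=pts(c,122,178,405,445);m=ok&(P[...,2]>.025);print('small',line(P[m][:,:2]),P[m][:,2].max())
```

```text
top stand -0.01 1463 ((0.44009876251220703, 0.1832236349582672), (0.09902966767549515, 0.160963773727417), 0.059247490018606186) 0.009433048593601168 [0.43905404 0.17251171]
top stand 0.078 140 ((0.4401595890522003, 0.1784517765045166), (0.059878475964069366, 0.12401293963193893), 0.20390497148036957) 0.08517215760054975 [0.43963167 0.17924364]
side stand -0.01 2050 ((0.44687628746032715, 0.14877910912036896), (0.1133132353425026, 0.2122446894645691), 0.013495982624590397) 0.008166342952038441 [0.4316553  0.19343738]
side stand 0.078 262 ((0.4407022297382355, 0.1786309778690338), (0.06056934967637062, 0.12518338859081268), 0.06128259003162384) 0.08400430100101747 [0.44119835 0.18488394]
small (array([ 0.71562261, -0.3560858 ]), np.float64(156.96904139325423), np.float64(0.07330524532820039)) 0.03771701250014026
```

View pics/crop.png

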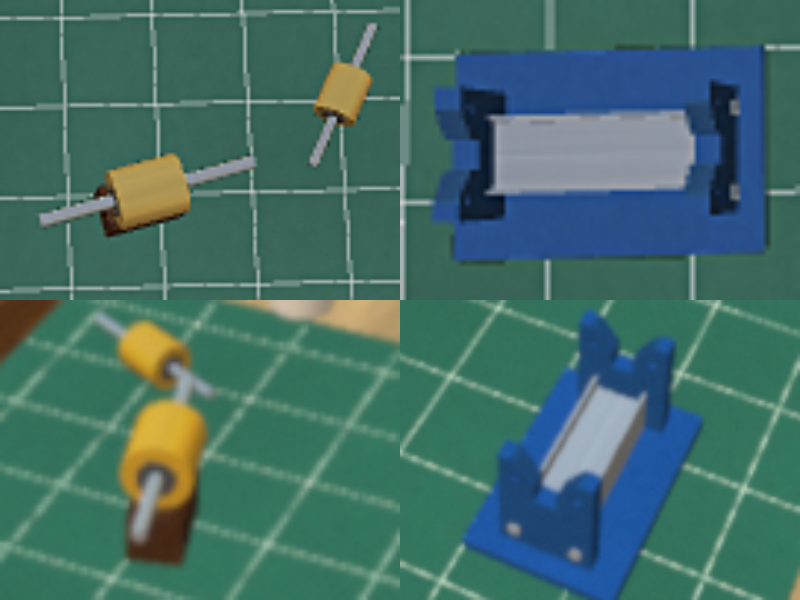

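The enlarged crop confirms the target: the larger brass roller (upper-left tile, around (145,190)) sits on its wooden rest. The smaller one lies on the mat with no rest. Measured values:

| Item | Position (x, y) in m | Check |
|---|---|---|
| Brass roller | (0.620, -0.194) | axle yawed 14.3° from y, length 160 mm |
| Stand | (0.440, 0.1785) | yaw 0, cheek-top span 124 mm |

Both lengths match the sizes given.

```bash
python3 -m handwheel '[[[1,56,-24.5,5,0,0,-91],[1,56,-24.5,5,0,0,-91],[1,56,-24.5,5,0,0,-91],[1,56,-24.5,5,0,0,-91],[1,56,-24.5,5,0,0,-91],[1,56,-24.5,5,0,0,-91],[1,56,-24.5,5,0,0,-91],[1,56,-24.5,5,0,0,-91],[1,56,-24.5,5,0,0,-91],[1,56,-24.5,5,0,0,-91]]]'
cat > look.py <<'E'
import sys,numpy as np
from bench import status
from scipy.spatial.transform import Rotation as R
s=status.get_obs();w=s['eef_rot'];r=R.from_quat([w[1],w[2],w[3],w[0]]);M=r.as_matrix()
print('t',s['time_s'],'pos',s['eef_pos'].round(4),'yaw of tool y',np.degrees(np.arctan2(M[1,1],M[0,1])).round(2),'tool z',M[:,2].round(3),'F',np.round(s['wrist_force'],1),'open',s['opening'],'grip',s['grasp_force'])
if len(sys.argv)>3:
    d=np.array(list(map(float,sys.argv[1:4])))-s['eef_pos'];print('shift cm',(100*M.T@d).round(2))
E
python3 look.py .62 -.194 .038
```

```text
time_s: 1.35
eef_pos: [0.6219, -0.1917, 0.1805]
eef_rot: [-0.0, 0.614, 0.79, -0.0]
wrist_force: [0.5, -0.5, -0.2]
opening: 1.0
grasp_force: 0.0
t 1.35 pos [ 0.6219 -0.1917  0.1805] yaw of tool y 14.29 tool z [-0.001  0.    -1.   ] F [ 0.5 -0.5 -0.2] open 1.0000607352681679 grip 0.0
shift cm [-0.19 -0.23 14.25]
```

```bash
python3 -m handwheel '[[[1,-0.2,-0.2,5,0,0,0],[1,-0.2,-0.2,9,0,0,0],[1,-0.2,-0.2,12,0,0,0],[1,-0.2,-0.2,13.5,0,0,0],[1,-0.2,-0.2,14.2,0,0,0],[1,-0.2,-0.2,14.2,0,0,0]]]' && python3 look.py .62 -.194 .038; python3 -m handwheel '[[[0.4,0,0,0,0,0,0],[0.3,0,0,0,0,0,0],[0.2,0,0,0,0,0,0],[0.1,0,0,0,0,0,0],[0,0,0,0,0,0,0],[-0.2,0,0,0,0,0,0],[-0.5,0,0,0,0,0,0],[-1,0,0,0,0,0,0],[-1,0,0,0,0,0,0]]]'; python3 look.py .62 -.194 .038
```

```text
time_s: 2.1
eef_pos: [0.6194, -0.1965, 0.0398]
eef_rot: [0.0, 0.615, 0.789, 0.0]
wrist_force: [0.2, 0.3, 0.3]
opening: 0.998
grasp_force: 0.0
t 2.1 pos [ 0.6194 -0.1965  0.0398] yaw of tool y 14.16 tool z [ 0.001 -0.    -1.   ] F [0.2 0.3 0.3] open 0.9979467478139282 grip 0.0
shift cm [0.22 0.12 0.18]
time_s: 3.22
eef_pos: [0.6221, -0.1963, 0.0415]
eef_rot: [0.003, 0.614, 0.789, 0.002]
wrist_force: [7.7, 3.5, 4.4]
opening: 0.492
grasp_force: 60.2
t 3.225 pos [ 0.6221 -0.1963  0.0415] yaw of tool y 14.17 tool z [ 0.007 -0.001 -1.   ] F [7.7 3.5 4.4] open 0.49165416139178786 grip 60.24966537952423
shift cm [ 0.28 -0.15  0.34]
```

```bash
python3 -m handwheel '[[[-1,0,0,-0.5,0,0,0],[-1,0,0,-1.5,0,0,0],[-1,0,0,-4,0,0,0],[-1,0,0,-8,0,0,0],[-1,0,0,-12,0,0,0],[-1,0,0,-15,0,0,0],[-1,0,0,-16,0,0,0],[-1,0,0,-16,0,0,0]]]'; python3 look.py .44 .1785 .15;python3 - <<'E'
from bench import camera
import cv2,numpy as np
for n in('side','top'):
    c=camera(n);np.savez(n+'1.npz',**c);cv2.imwrite(f'pics/{n}1.png',c['frame'])
E
```

```text
time_s: 4.22
eef_pos: [0.6188, -0.1963, 0.1992]
eef_rot: [-0.0, 0.615, 0.789, -0.0]
wrist_force: [0.1, -0.1, -4.5]
opening: 0.494
grasp_force: 61.3
t 4.225 pos [ 0.6188 -0.1963  0.1992] yaw of tool y 14.16 tool z [-0. -0. -1.] F [ 0.1 -0.1 -4.5] open 0.4944243180083559 grip 61.34615421295166
shift cm [40.71 -8.17  4.92]
```

View pics/side1.png

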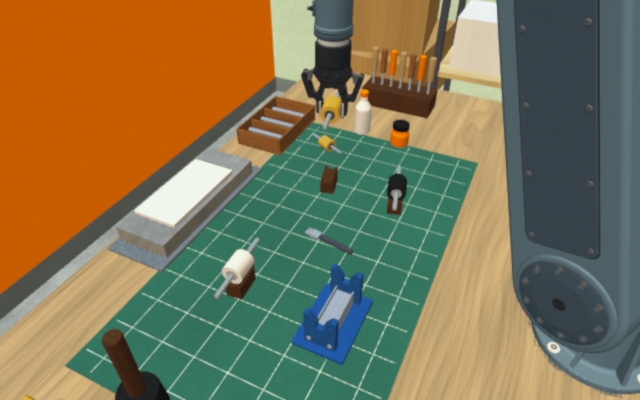

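The side view shows the brass roller held between the fingers at (331,107). Its rest at (329,180) is empty, and the black and white rollers are untouched. Next I move it above the stand.

```bash
python3 -m handwheel '[[[-1,2,-0.4,0.1,0,0,1],[-1,6,-1.2,0.5,0,0,2],[-1,11,-2.2,1,0,0,4],[-1,16.5,-3.3,1.5,0,0,6],[-1,22,-4.4,2,0,0,8],[-1,27.5,-5.5,2.5,0,0,10],[-1,33,-6.6,3,0,0,12],[-1,37.5,-7.5,3,0,0,13.5],[-1,40,-8,3,0,0,14.2],[-1,40.7,-8.2,3,0,0,14.2]]]'; python3 -m handwheel '[[[-1,0,0,0,0,0,0],[-1,0,0,0,0,0,0]]]'; python3 look.py .44 .1785 .15;python3 - <<'E'
from bench import camera
import cv2,numpy as np
for n in('side','top'):
    c=camera(n);np.savez(n+'2.npz',**c)
    if n=='side':cv2.imwrite(f'pics/{n}2.png',cv2.resize(c['frame'][150:370,220:460],(720,600)))
    else:cv2.imwrite(f'pics/{n}2.png',cv2.resize(c['frame'][180:320,120:320],(800,560)))
E
```

```text
time_s: 5.58
eef_pos: [0.4381, 0.1794, 0.1679]
eef_rot: [-0.001, 0.706, 0.708, -0.001]
wrist_force: [-0.1, -0.2, -3.6]
opening: 0.499
grasp_force: 61.4
time_s: 5.82
eef_pos: [0.4403, 0.1775, 0.169]
eef_rot: [0.0, 0.708, 0.707, -0.0]
wrist_force: [0.6, 1.2, -3.1]
opening: 0.496
grasp_force: 61.4
t 5.825 pos [0.4403 0.1775 0.169 ] yaw of tool y -0.09 tool z [-0. -0. -1.] F [ 0.6  1.2 -3.1] open 0.496381040913729 grip 61.443904638290405
shift cm [ 0.1  -0.03  1.9 ]
```

View pics/side2.png

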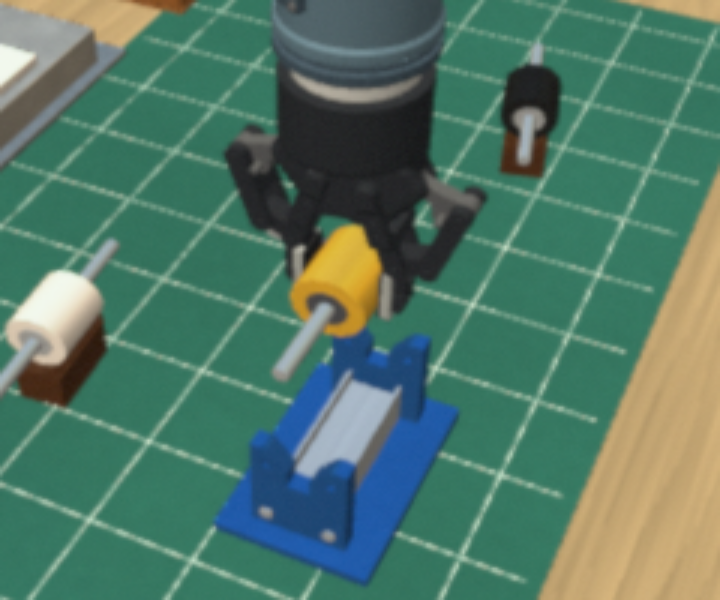

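View pics/top2.png

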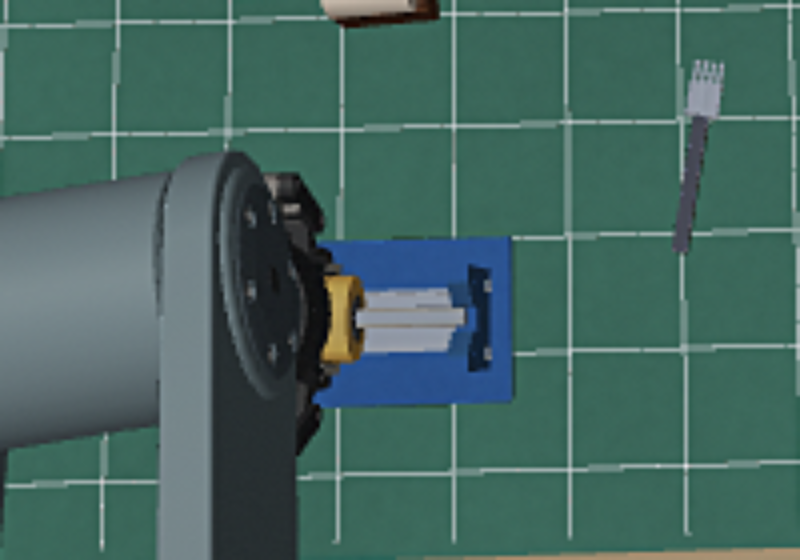

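The roller is held above the stand. The side crop shows its near axle end at (280,370), and the top crop shows the far half at (355–465, 317). I'll measure the axle's position, yaw and tilt from both.

Run:
```python
import numpy as np
from h import *
for n in('top','side'):
    c=np.load(n+'2.npz');P,f,ok=pts(c,150,370,150,460)
    x,y,z=P[...,0],P[...,1],P[...,2]
    box=ok&(abs(x-.44)<.03)&(abs(y-.178)<.1)&(z>.15)&(z<.225)
    yel=box&(f[...,2]-f[...,0]>60)
    gray=box&(f.max(-1)-f.min(-1)<40)&(f.mean(-1)>90)&(abs(y-.178)>.028)
    print(n,'yellow',yel.sum(),'y range',np.percentile(y[yel],[1,99]).round(4),'zmax',z[yel].max().round(4),'x',np.percentile(x[yel],[1,99]).round(4))
    A=P[gray];print(' gray',len(A),'y',np.percentile(A[:,1],[0,100]).round(4))
    if len(A)>5:
        for i in(0,2):
            p=np.polyfit(A[:,1]-.1785,A[:,i],1);print('  xz'[i+1] if 0 else i,'slope deg',np.degrees(np.arctan(p[0])).round(2),'at centre',p[1].round(4),'res',np.std(A[:,i]-np.polyval(p,A[:,1]-.1785)).round(4))
```

```text
top yellow 126 y range [0.1541 0.1671] zmax 0.2127 x [0.4188 0.4602]
 gray 124 y [0.1002 0.1497]
0 slope deg 1.29 at centre 0.4405 res 0.0028
2 slope deg 0.38 at centre 0.1917 res 0.0019
side yellow 733 y range [0.1578 0.2061] zmax 0.2216 x [0.4188 0.4614]
 gray 200 y [0.2061 0.2607]
0 slope deg 0.74 at centre 0.4388 res 0.0028
2 slope deg -1.6 at centre 0.1907 res 0.0019
```

The axle is centred at x=0.440, y=0.180, level and aligned to about 1°. It needs -2 mm along world y, which is tool x. I'll lower it into the slot mouths first.

```bash
python3 -m handwheel '[[[-1,-0.1,0,1,0,0,0],[-1,-0.2,0,3,0,0,0],[-1,-0.2,0,5,0,0,0],[-1,-0.2,0,7,0,0,0],[-1,-0.2,0,8.5,0,0,0],[-1,-0.2,0,9.5,0,0,0],[-1,-0.2,0,10,0,0,0],[-1,-0.2,0,10,0,0,0]]]'; python3 look.py .44 .1765 .042
python3 -m handwheel '[[[-1,0,0,0.3,0,0,0],[-1,0,0,0.6,0,0,0],[-1,0,0,0.9,0,0,0],[-1,0,0,1.2,0,0,0],[-1,0,0,1.5,0,0,0],[-1,0,0,1.8,0,0,0],[-1,0,0,2,0,0,0],[-1,0,0,2.2,0,0,0],[-1,0,0,2.2,0,0,0],[-1,0,0,2.2,0,0,0]]]'; python3 look.py .44 .1765 .042;python3 - <<'E'
from bench import camera
import cv2,numpy as np
for n in('side','top'):
    c=camera(n);np.savez(n+'3.npz',**c)
    if n=='side':cv2.imwrite(f'pics/{n}3.png',cv2.resize(c['frame'][210:370,250:430],(675,600)))
E
```

```text
time_s: 6.92
eef_pos: [0.44, 0.1764, 0.0693]
eef_rot: [-0.0, 0.707, 0.707, -0.0]
wrist_force: [-0.3, -0.0, -2.3]
opening: 0.495
grasp_force: 61.4
t 6.925 pos [0.44   0.1764 0.0693] yaw of tool y -0.03 tool z [-0.  0. -1.] F [-0.3 -0.  -2.3] open 0.49511720706330925 grip 61.443482637405396
shift cm [0.01 0.   2.73]
time_s: 8.18
eef_pos: [0.44, 0.1764, 0.0474]
eef_rot: [0.0, 0.707, 0.707, 0.0]
wrist_force: [-0.1, -0.6, -3.7]
opening: 0.497
grasp_force: 61.4
t 8.175 pos [0.44   0.1764 0.0474] yaw of tool y -0.03 tool z [ 0.  0. -1.] F [-0.1 -0.6 -3.7] open 0.4972024987471763 grip 61.44387245178223
shift cm [0.01 0.   0.54]
```

View pics/side3.png

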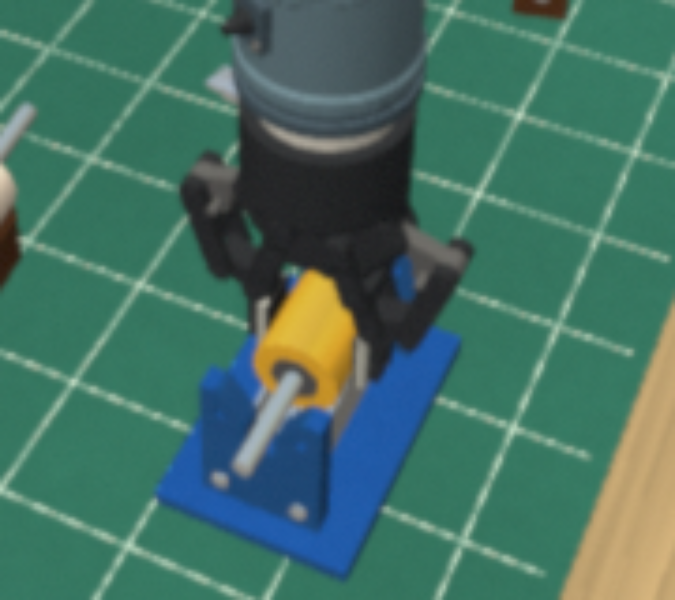

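The axle lies in the near slot at (285,395) with no contact force yet. I'll keep lowering in 1 mm steps.

```bash
python3 -m handwheel '[[[-1,0,0,0.1,0,0,0],[-1,0,0,0.2,0,0,0],[-1,0,0,0.3,0,0,0],[-1,0,0,0.3,0,0,0],[-1,0,0,0.3,0,0,0]]]'
python3 -m handwheel '[[[-1,0,0,0.1,0,0,0],[-1,0,0,0.1,0,0,0],[-1,0,0,0.1,0,0,0]]]'
python3 -m handwheel '[[[-1,0,0,0.1,0,0,0],[-1,0,0,0.1,0,0,0],[-1,0,0,0.1,0,0,0]]]'
python3 - <<'E'
from bench import camera
import numpy as np
from h import *
c=camera('side');P,f,ok=pts(c,210,370,250,430);x,y,z=P[...,0],P[...,1],P[...,2]
box=ok&(abs(x-.44)<.03)&(abs(y-.178)<.1)&(z>.05)&(z<.11);yel=box&(f[...,2]-f[...,0]>60)
print('yellow y',np.percentile(y[yel],[1,99]),'top',z[yel].max())
g=box&(f.max(-1)-f.min(-1)<40)&(f.mean(-1)>90)&(y>.25)&(z<.085);print('tip',g.sum(),y[g].max(),z[g].max())
E
```

```text
time_s: 8.9
eef_pos: [0.4399, 0.1764, 0.0443]
eef_rot: [-0.0, 0.707, 0.707, -0.0]
wrist_force: [-0.0, 0.1, -3.0]
opening: 0.495
grasp_force: 61.4
time_s: 9.28
eef_pos: [0.44, 0.1764, 0.0433]
eef_rot: [0.0, 0.707, 0.707, 0.0]
wrist_force: [0.3, 0.2, -1.4]
opening: 0.495
grasp_force: 61.6
time_s: 9.65
eef_pos: [0.44, 0.1764, 0.0431]
eef_rot: [0.0, 0.707, 0.707, -0.0]
wrist_force: [-3.7, -1.0, 8.0]
opening: 0.501
grasp_force: 62.8
yellow y [0.15964341 0.20497316] top 0.10682342955623847
tip 42 0.25981599705094394 0.06734972419522822
```

Contact at TCP z 0.043 with +8 N, and the top of the axle tip measures 0.067, as it should when home. Along y it is within about 1 mm of midway. Releasing gently and retreating.

```bash
python3 -m handwheel '[[[-0.02,0,0,-0.05,0,0,0],[0.05,0,0,-0.05,0,0,0],[0.1,0,0,-0.05,0,0,0],[0.2,0,0,-0.05,0,0,0],[0.3,0,0,-0.05,0,0,0],[0.5,0,0,-0.05,0,0,0],[0.7,0,0,-0.05,0,0,0],[0.7,0,0,-0.05,0,0,0]]]'
python3 -m handwheel '[[[0.7,0,0,-0.5,0,0,0],[0.7,0,0,-2,0,0,0],[0.7,0,0,-5,0,0,0],[0.7,0,0,-9,0,0,0],[0.7,0,0,-14,0,0,0],[0.7,0,0,-19,0,0,0],[0.7,0,0,-22,0,0,0],[0.7,0,0,-22,0,0,0]]]'
python3 - <<'E'
from bench import camera
import numpy as np,cv2
from h import *
for n in('side','top'):
    c=camera(n);P,f,ok=pts(c,210,370,*((250,430) if n=='side' else (150,270)));x,y,z=P[...,0],P[...,1],P[...,2]
    box=ok&(abs(x-.44)<.03)&(abs(y-.178)<.1)&(z>.05)&(z<.11);yel=box&(f[...,2]-f[...,0]>60)
    print(n,'yellow y',np.percentile(y[yel],[1,99]),'top',z[yel].max())
    for s in(1,-1):
        g=box&(f.max(-1)-f.min(-1)<40)&(f.mean(-1)>90)&(s*(y-.1785)>.066)&(z<.085)
        if g.any():print('tip',s,g.sum(),abs(y[g]-.1785).max(),z[g].max(),x[g].mean())
    if n=='side':cv2.imwrite('pics/side4.png',cv2.resize(c['frame'][140:370,180:440],(676,598)))
E
```

```text
time_s: 10.7
eef_pos: [0.4399, 0.1763, 0.0428]
eef_rot: [0.0, 0.707, 0.707, 0.0]
wrist_force: [0.5, 0.1, -0.5]
opening: 0.847
grasp_force: 0.0
time_s: 11.7
eef_pos: [0.4415, 0.1766, 0.2669]
eef_rot: [0.002, 0.707, 0.707, 0.003]
wrist_force: [-0.2, 0.1, -1.4]
opening: 0.846
grasp_force: 0.0
side yellow y [0.15525136 0.20496291] top 0.08520546492886949
tip 1 58 0.08120698747669902 0.06736787557865553 0.43960461931594697
tip -1 28 0.07948439150452058 0.06619172334828183 0.4390362560591106
top yellow y [0.15304668 0.20167702] top 0.08744836716328042
tip -1 23 0.07907745055618051 0.06847434487994564 0.43900784021972994
```

View pics/side4.png

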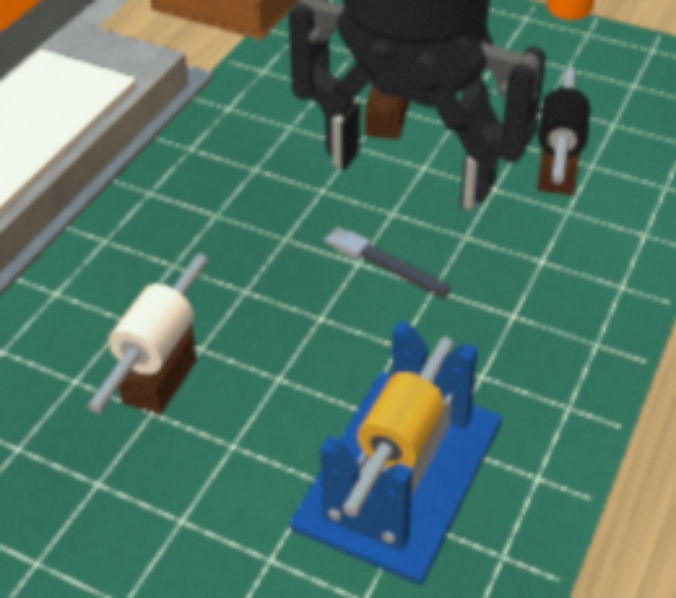

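The brass roller at (402,420) sits in both slots. Its two axle tips top out at 0.066–0.068 m (67 mm when home) and it is within about 1 mm of midway. The white roller at (150,330) and the black roller at (565,120) are undisturbed.

```bash
python3 -c "
from bench import ctrl
print(ctrl.hand_in())"
```

```text
the job is handed in; nothing more can be done
None
```

The brass roller is home in both slots of the blue stand, within about 1 mm of midway between the uprights and released; the black and white rollers were left undisturbed, and the job was handed in at about 12 s.

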